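# Fit the lens to the parcel camera on the packing bench

### The job

Fit the two-eared lens to the parcel camera that lies face up on the packing bench: without tipping it over, set the lens upright, ears in line with the slots, fully home in the camera's round cell. Then turn the cell's retaining ring clockwise (seen from above) until it is snug against its stop, and leave the lens seated.

Things in the scene. Friction and masses are not known exactly. Their poses are not given: they have to be found in the camera images.
- lens_centre (a point): Loose black lens, upright: cylinder 30 mm wide, 52 tall, 120 g, glass on top. Lowest 8 mm tapers to 22 mm at the foot; from 8 to 14 mm up two ears stick out opposite (50 mm tip to tip, 12 wide). Other lenses nearby have no ears: one alike with a round flange, one fatter. Point: its centre, 26 mm above its foot; z up, ears along +y and -y (half turn makes no difference).
- cell (a point): Fixed camera, grey box 110x110x35 mm, with a dark round cell (62 mm wide) on top, open upward. Pocket 14 mm deep: bore 40 mm plus two slots, 22 mm wide, reaching 29.5 mm from the axis; about 5 mm to spare round the lens. Point: centre of the pocket floor, 45 mm above the bench, where the lens's foot stands at last; z up, slots along +y and -y.
- ring_grip (a point): Captive bright metal ring over the cell, 64 mm across, 10 mm high; bore and slots as the pocket's and at the start in line with them, so the lens goes down through it; turned, it covers the ears. Point: on its axis, half-way up, 67.5 mm above the bench at first; sinks 2.9 mm when screwed home. Outside free to grip all round, down to 35 mm above the bench. z up, slots along +y and -y.
- ring (a joint): Turn of the retaining ring in rad: 0 = open as at the start, grows clockwise seen from above, 1.3 = hard stop, snug. It turns with slight friction (about 0.12 N m) and stays where it is left.

How it is judged:
On the way:
1. the lens stands upright and fully home in the cell while the ring is still open (horizontal distance between lens_centre and cell below 0.009 m and z of lens_centre in the frame of cell below 0.029 m and angle between lens_centre's own z axis and vertical below 0.17 rad and value of joint ring below 0.4 rad), for 0.2 s.
At the end, for the whole second after the job is handed in: The lens stands in the cell within 9 mm of its axis, upright within 10 degrees, its foot within 3 mm of the pocket's floor, and the ring is turned beyond 1.1 rad (its stop is at 1.3) (horizontal distance between lens_centre and cell below 0.009 m and z of lens_centre in the frame of cell below 0.029 m and angle between lens_centre's own z axis and vertical below 0.17 rad and value of joint ring above 1.1 rad); the robot touches nothing.
It fails at once if the lens is tipped over (more than 45 degrees) (angle between lens_centre's own z axis and vertical above 0.785 rad).
It also fails if it takes over 48 s, if anything falls off the work surface, if the arm or the gripper's body presses on something with over 40 N, if the wrist force passes 120 N, or if a joint passes its speed limit or range.

### The arm

A 6-joint arm with a two-finger parallel gripper is mounted at the origin on the work surface. World frame = base frame: x ahead of the robot, y to its left, z up, the work surface at z = 0. Lengths are in m, angles in rad, forces in N, time in s.
With the tool pointing down it reaches from about 0.3 to 0.85 m from the base axis. Payload 4.2 kg.
Tool frame: the origin (TCP) lies on the mounting face of the last link; the fingertips stand 191 mm ahead of it and the grasp point (between the pads) lies 172 mm ahead of it; y points along the fingers, x is the direction in which the jaws open and shut, and the axes are right-handed (so a half turn about y gives the same grasp; the last joint's range is limited). The gripper opens to 91 mm and grips with 3 to 60 N. Pads are 32 mm wide; open, the fingers measure 118 mm over their backs; the gripper's body (76 mm by 178 mm) begins 60 mm behind the grasp point.
Start: joints at [-1.162, 0.32, 1.565, -0, 1.257, -0.02], TCP at [0.239, -0.523, 0.405] pointing down, gripper open.
Joint ranges: [-3.11, 3.11], [-0.84, 2.01], [0.21, 2.61], [-1.34, 4.49], [0.05, 2.63], [-2.56, 2.56]. Speed limits (rad/s): [2.57, 2.57, 3.14, 3.14, 3.14, 3.14].

### API

Orientations are given as [roll, pitch, yaw] about the fixed x, y, z axes, in that order (R = Rz(yaw) Ry(pitch) Rx(roll)).
In Python, from bench import telemetry, cams, arm gives the robot as it stands.
- The arm moves only by the shell command python3 -m jog 'ROWS' [FORCE]. ROWS is JSON, a list of rows, each an object with "claw": the closure, from 0 (fully open) to 1 (shut); "translation": the shift along the tool's x, y, z in m, a list of three; "spin": the turn about the tool's y in rad. In form: [{"claw": claw, "translation": [x, y, z], "spin": spin}, ...]. A call has 1 to 10 rows; each row shifts and turns the pose as measured when the row begins, along the tool's axes as they then stand; what a row does not reach is not made up. A row lasts 1/10 s, in which the tool goes at most 50 mm and 8.59 degrees, less where a joint would pass 70% of its speed; a pose out of reach is approached as far as the arm can. A call is refused whole if a number of a shift passes 0.05 or a number of a turn 0.15, either way. A call with a gripper value outside its range is refused whole. The fingers move at their own pace and stop on an object; FORCE is the grip in N (left out, the last holds). Time passes only in rows, so rows that do not move let the fingers close. It gives the time, the measured TCP pose, the force and the opening at its end, in the units of the state.
- telemetry.sense(): the state, without advancing time (a new reading comes with each control period).
- cams.capture(name): name is "scene" or "side" or "wrist"; returns (picture, depth): 480x640x3 uint8, blue, green, red; 480x640 float32, m along the optical axis (not along the pixel's ray), 0 where there is no reading.
- cams.calibration(name): a dict with "fx", "fy", "cx", "cy" (pixels), "R" (3x3) and "t" (3): a world point X has camera coordinates R X + t. Camera axes: x right, y down, z forward; pixel columns grow to the right and rows downward; lengths in m; the calibration is good to about 2 mm. A picture is of the moment at which its call begins: read the wrist's pose just before it. calibration takes no time and is no camera call; for the wrist camera it gives the pose at the moment of the call.
- arm.job_done(): hands the job in, once; it reports no verdict.
The state is a dict: "clock": time; "joints": joint angles; "dq": joint speeds; "joint_torque": joint torques, N m; "eef_pos": TCP position; "tool_rot": TCP orientation; "contact_force": force on the tool from outside, world axes, zero at the start; "wrist_torque": the same for the moment, N m; "opening": finger opening in m.
Only numpy, scipy, OpenCV 4.12 (cv2) and the standard library are available. Lean on these libraries where they do the work, as an engineer would, in place of code of your own. Each camera call takes 0.05 s, during which the arm holds its last target.

## Working session

There is one attempt and no reset: what is moved stays moved. The work goes in short steps, Python scripts to look and compute and a shell command to move; the robot and the scene stay as the last step left them, time stands still between calls to the robot, and variables do not carry over. Pictures are saved under pics/ and viewed, and the job is handed in when it is done.

```bash
ls; mkdir -p pics
python3 - <<'E'
from bench import telemetry, cams, arm
import cv2
print(telemetry.sense())
for n in ["scene","side","wrist"]:
    p,d=cams.capture(n); cv2.imwrite(f"pics/a_{n}.png",p)
    import numpy as np; np.save(f"pics/a_{n}.npy",d)
    c=cams.calibration(n); print(n,c); np.savez(f"pics/a_{n}_cal.npz",**c)
E
```

```text
pics
{'clock': 0.0, 'joints': array([-1.16198595e+00,  3.20322455e-01,  1.56565766e+00, -8.19265718e-06,
        1.25736847e+00, -1.99753465e-02]), 'dq': array([-0.0006159 , -0.00042459, -0.00076068,  0.00027307, -0.00147946,
       -0.00057843]), 'joint_torque': array([-7.08728385e-04, -4.12464881e+01, -2.31975156e+01,  7.25385128e-02,
        4.56118758e-02, -1.74516681e-04]), 'eef_pos': array([ 0.23901835, -0.5228015 ,  0.40391072]), 'tool_rot': array([-1.57076904,  0.00175573, -1.14200804]), 'contact_force': array([-0.10395424, -0.29375011,  0.17961388]), 'wrist_torque': array([-0.01292977, -0.00860523, -0.0145091 ]), 'opening': 0.0909526123132912}
scene {'fx': 475.27614874291515, 'fy': 475.27614874291515, 'cx': 317.51114028320535, 'cy': 233.35128783109337, 'R': array([[ 0.80159232,  0.59786504, -0.00267318],
       [ 0.48638114, -0.65470649, -0.57861282],
       [-0.34768253,  0.46251141, -0.81559797]]), 't': array([-0.3991058 , -0.23980312,  1.17557538])}
side {'fx': 501.4095164677391, 'fy': 501.4095164677391, 'cx': 315.47883485637703, 'cy': 232.38134082006974, 'R': array([[ 0.99463267, -0.10150093, -0.02008513],
       [-0.08403218, -0.67916509, -0.72915936],
       [ 0.06036923,  0.72693352, -0.68404913]]), 't': array([-0.5645009 ,  0.07513785,  1.00763647])}
wrist {'fx': 347.6418843092668, 'fy': 347.6418843092668, 'cx': 317.8262661409091, 'cy': 239.94666320141292, 'R': array([[ 0.4157871 , -0.90946138, -0.001044  ],
       [-0.88245405, -0.40371705,  0.24142782],
       [-0.21999076, -0.09946129, -0.97041822]]), 't': array([-0.57451875, -0.027125  ,  0.38995923])}
```

View pics/a_scene.png

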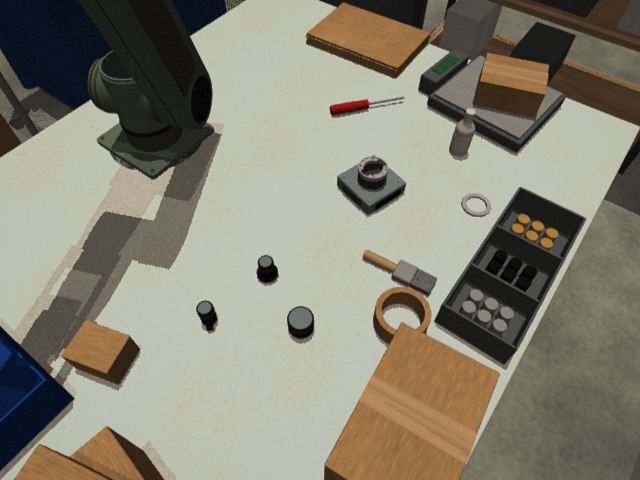

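View pics/a_side.png

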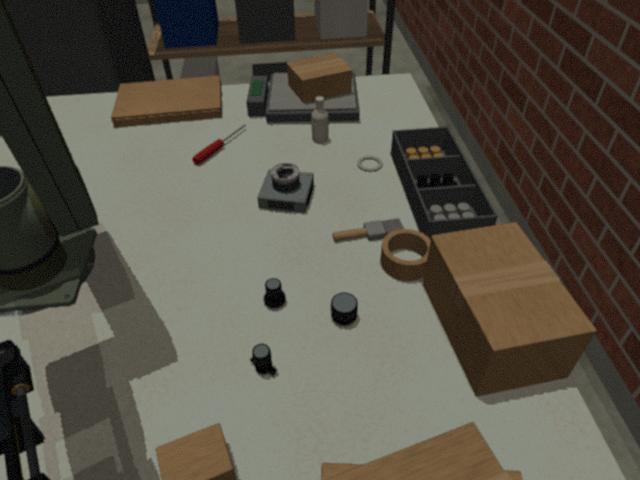

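View pics/a_wrist.png

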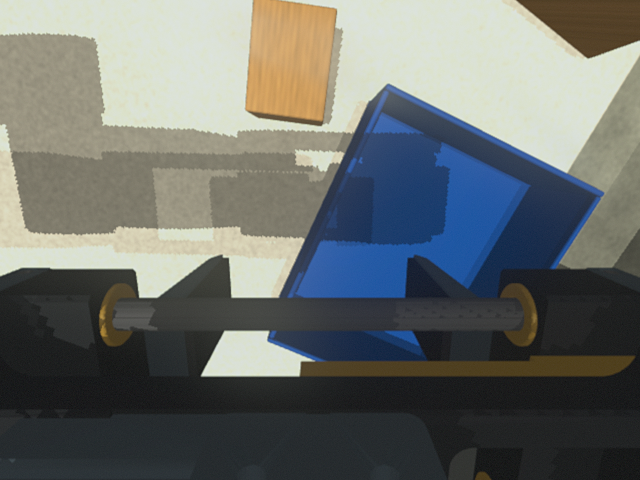

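Run:
```python
import cv2,numpy as np
s=cv2.imread("pics/a_scene.png"); d=cv2.imread("pics/a_side.png")
f=lambda im,x,y,w:cv2.resize(im[y-w:y+w,x-w:x+w],(390,390),interpolation=cv2.INTER_CUBIC)
r1=np.hstack([f(s,235,290,50)*1,f(s,372,180,38)])
r2=np.hstack([f(d,268,325,45),f(d,286,183,35)])
cv2.imwrite("pics/a_crop1.png",r1);cv2.imwrite("pics/a_crop2.png",r2)
```

```text
(no output)
```

View pics/a_crop1.png

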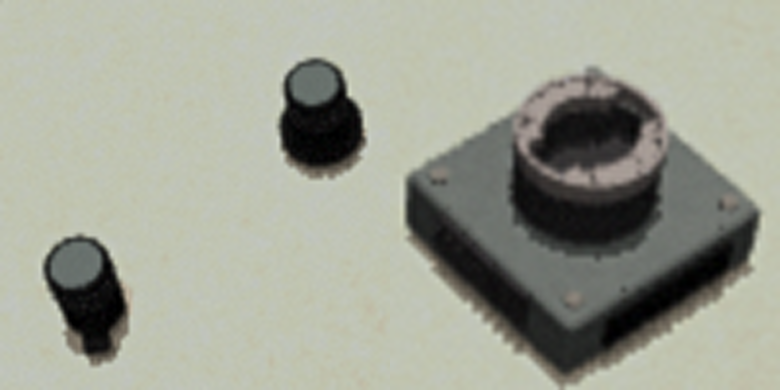

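View pics/a_crop2.png

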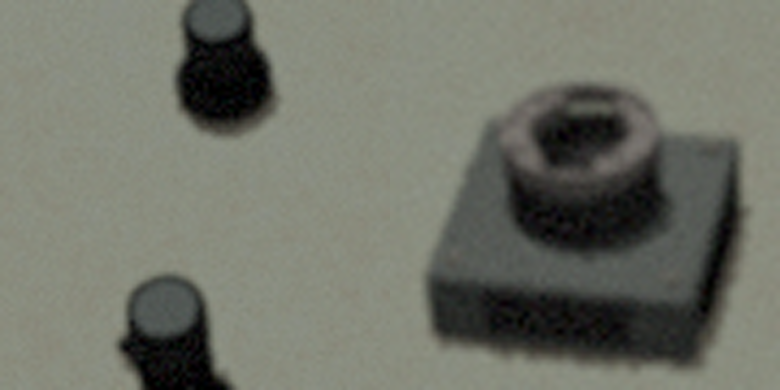

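```bash
cat > h.py <<'E'
import numpy as np
def ray(c,u,v,z):
    R=np.array(c["R"]);t=np.array(c["t"])
    d=R.T@np.array([(u-c["cx"])/c["fx"],(v-c["cy"])/c["fy"],1]); o=-R.T@t
    return o+d*(z-o[2])/d[2]
def proj(c,X):
    X=np.asarray(X,float).reshape(-1,3)
    p=X@np.array(c["R"]).T+np.array(c["t"])
    return np.c_[c["fx"]*p[:,0]/p[:,2]+c["cx"],c["fy"]*p[:,1]/p[:,2]+c["cy"]]
E
python3 - <<'E'
from h import *
for n,l,r in [("scene",(204.7,307.4),(373,167.3)),("side",(261.6,350.9),(285.5,172.2))]:
    c=np.load(f"pics/a_{n}_cal.npz")
    print(n,ray(c,*l,0.052),ray(c,*r,0.0725))
c=np.load("pics/a_wrist_cal.npz"); print("wristcam",-c["R"].T@c["t"], c["R"].T@[0,0,1])
E
```

```text
scene [ 0.45364871 -0.27686962  0.052     ] [0.51879019 0.17049828 0.0725    ]
side [ 0.45406518 -0.27871267  0.052     ] [0.51913929 0.16454956 0.0725    ]
wristcam [ 0.30072834 -0.49466759  0.38437247] [-0.21999076 -0.09946129 -0.97041822]
```

```bash
python3 -m jog '[{"claw":0.2,"translation":[-0.022,0,0.036],"spin":0},{"claw":0.2,"translation":[-0.022,0,0.036],"spin":0},{"claw":0.2,"translation":[-0.022,0,0.036],"spin":0},{"claw":0.2,"translation":[-0.022,0,0.036],"spin":0},{"claw":0.2,"translation":[-0.022,0,0.036],"spin":0},{"claw":0.2,"translation":[-0.022,0,0.036],"spin":0},{"claw":0.2,"translation":[0,0,0],"spin":0}]' 20
cat > look.py <<'E'
import sys
from bench import telemetry, cams
import cv2,numpy as np
n=sys.argv[1]; tag=sys.argv[2]
c=cams.calibration(n); s=telemetry.sense(); p,d=cams.capture(n)
cv2.imwrite(f"pics/{tag}.png",p); np.savez(f"pics/{tag}_cal.npz",**c); np.save(f"pics/{tag}.npy",d)
print(s["clock"],s["eef_pos"].round(4),s["tool_rot"].round(4),s["joints"].round(3),round(s["opening"],4))
E
python3 look.py wrist b
```

```text
clock: 0.85
eef_pos: [0.3846, -0.3071, 0.4014]
tool_rot: [-1.571, 0.005, -1.147]
contact_force: [0.4, -1.8, 0.0]
opening: 0.0729
0.85 [ 0.3846 -0.3071  0.4014] [-1.5711  0.0046 -1.1471] [-0.698  0.193  1.75   0.002  1.203  0.449] 0.0729
```

View pics/b.png

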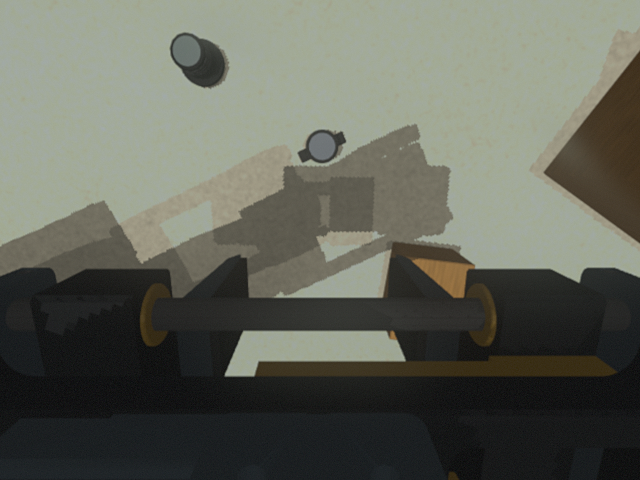

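Run:
```python
import cv2
p=cv2.imread("pics/b.png"); cv2.imwrite("pics/b_c.png",cv2.resize(p[115:180,282:362],(800,650)[:2] if 0 else (720,585),interpolation=cv2.INTER_CUBIC))
```

```text
(no output)
```

View pics/b_c.png

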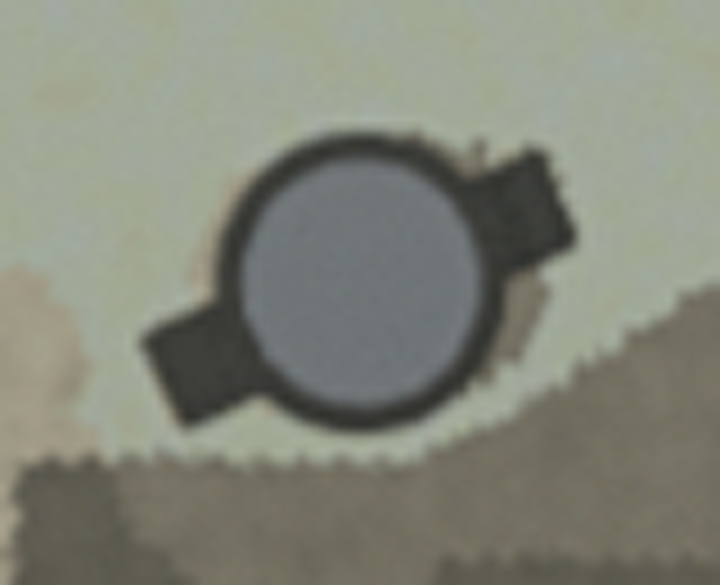

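Run:
```python
from h import *
c=np.load("pics/b_cal.npz")
t=ray(c,322.2,146.2,.052); a=ray(c,300.3,157.8,.014); b=ray(c,344,136.7,.014)
print(t,(a+b)/2,np.linalg.norm(a-b)); d=b-a; print("ear yaw",np.arctan2(d[1],d[0]))
yaw=-1.147; ex=np.array([np.cos(yaw),np.sin(yaw)]); ez=np.array([-ex[1],ex[0]])
g=t[:2]-[0.3846,-0.3071]; print("shift x,z",g@ex,g@ez)
for z in (0.4014-.172,): print("grasp px",proj(c,[0.3846,-0.3071,z]), proj(c,[0.3846,-0.3071,0.05]))
```

```text
[ 0.45320269 -0.27891904  0.052     ] [ 0.45289069 -0.27915531  0.014     ] 0.04921550264752992
ear yaw -0.7101029090390965
shift x,z 0.002523157138289196 0.07412239539504183
grasp px [[319.3814904  301.36170409]] [[319.37081218 225.15605295]]
```

```bash
python3 -m jog '[{"claw":0.2,"translation":[0.001,0.01,0.037],"spin":0},{"claw":0.2,"translation":[0.001,0.02,0.037],"spin":0},{"claw":0.2,"translation":[0,0.04,0],"spin":0},{"claw":0.2,"translation":[0,0.04,0],"spin":0},{"claw":0.2,"translation":[0,0,0],"spin":0}]' 20; python3 -c "
from bench import telemetry as t
from h import *
s=t.sense();y=s['tool_rot'][2];p=s['eef_pos'];ex=np.array([np.cos(y),np.sin(y)]); ez=np.array([-ex[1],ex[0]]);g=np.array([.4532,-.2789])-p[:2];print(p,s['tool_rot'],g@ex,g@ez)"
```

```text
clock: 1.4
eef_pos: [0.453, -0.2841, 0.2894]
tool_rot: [-1.572, -0.004, -1.152]
contact_force: [-0.2, 1.0, 0.1]
opening: 0.073
[ 0.45299681 -0.2841087   0.28943819] [-1.57232307 -0.00409147 -1.15178454] -0.004675431585749147 0.0023048124937728254
```

```bash
python3 -m jog '[{"claw":0.2,"translation":[-0.0047,0.025,0.0023],"spin":0},{"claw":0.2,"translation":[0,0.025,0],"spin":0},{"claw":0.2,"translation":[0,0.016,0],"spin":0},{"claw":0.2,"translation":[0,0,0],"spin":0}]' 20
cat > err.py <<'E'
import sys
from bench import telemetry as t
from h import *
X=float(sys.argv[1]);Y=float(sys.argv[2])
s=t.sense();y=s['tool_rot'][2];p=s['eef_pos'];ex=np.array([np.cos(y),np.sin(y)]); ez=np.array([-ex[1],ex[0]]);g=np.array([X,Y])-p[:2];print(p.round(4),s['tool_rot'].round(4),"dx %.4f dz %.4f"%(g@ex,g@ez),s['joints'].round(3))
E
python3 err.py .4532 -.2789
```

```text
clock: 1.8
eef_pos: [0.4534, -0.2848, 0.2266]
tool_rot: [-1.57, -0.011, -1.157]
contact_force: [-0.4, 0.2, 0.5]
opening: 0.0727
[ 0.4534 -0.2848  0.2266] [-1.5697 -0.0109 -1.1568] dx -0.0055 dz 0.0022 [-0.581  0.434  1.897 -0.007  0.801  0.581]
```

```bash
python3 -m jog '[{"claw":0.2,"translation":[-0.0055,0.005,0.0022],"spin":0}]'; python3 err.py .4532 -.2789;python3 -m jog '[{"claw":0.2,"translation":[0,0,0],"spin":0}]'; python3 err.py .4532 -.2789
```

```text
clock: 1.9
eef_pos: [0.4538, -0.2805, 0.2235]
tool_rot: [-1.568, -0.015, -1.159]
contact_force: [0.1, -0.6, -0.1]
opening: 0.0731
[ 0.4538 -0.2805  0.2235] [-1.5676 -0.0147 -1.1586] dx -0.0017 dz 0.0001 [-0.574  0.436  1.906 -0.008  0.786  0.59 ]
clock: 2.0
eef_pos: [0.4536, -0.2805, 0.2242]
tool_rot: [-1.567, -0.015, -1.159]
contact_force: [0.7, 0.3, 0.2]
opening: 0.0727
[ 0.4536 -0.2805  0.2242] [-1.5675 -0.0149 -1.159 ] dx -0.0016 dz 0.0003 [-0.574  0.434  1.905 -0.008  0.788  0.59 ]
```

```bash
python3 -m jog '[{"claw":0.2,"translation":[-0.0016,0.002,0.0003],"spin":0},{"claw":0.8,"translation":[0,0,0],"spin":0},{"claw":0.8,"translation":[0,0,0],"spin":0},{"claw":0.8,"translation":[0,0,0],"spin":0},{"claw":0.8,"translation":[0,0,0],"spin":0}]' 25; python3 err.py .4532 -.2789
```

```text
clock: 2.5
eef_pos: [0.454, -0.2794, 0.2255]
tool_rot: [-1.564, -0.02, -1.159]
contact_force: [-0.2, -0.1, 0.1]
opening: 0.0439
[ 0.454  -0.2794  0.2255] [-1.5639 -0.0205 -1.1588] dx -0.0008 dz -0.0006 [-0.572  0.431  1.907 -0.008  0.783  0.593]
```

```bash
python3 -m jog '[{"claw":0.8,"translation":[-0.0008,0.003,-0.0006],"spin":0},{"claw":0.8,"translation":[0,0,0],"spin":0},{"claw":0.8,"translation":[0,0,0],"spin":0},{"claw":0.8,"translation":[0,0,0],"spin":0}]' 25; python3 err.py .4532 -.2789
```

```text
clock: 2.9
eef_pos: [0.4531, -0.2788, 0.2221]
tool_rot: [-1.564, -0.02, -1.159]
contact_force: [0.3, 1.5, 0.4]
opening: 0.0303
[ 0.4531 -0.2788  0.2221] [-1.5643 -0.0198 -1.1587] dx 0.0002 dz 0.0000 [-0.572  0.435  1.913 -0.008  0.774  0.593]
```

```bash
python3 -m jog '[{"claw":0.8,"translation":[0,-0.02,0],"spin":0},{"claw":0.8,"translation":[0,-0.045,0],"spin":0},{"claw":0.8,"translation":[0,-0.045,0],"spin":0},{"claw":0.8,"translation":[0,-0.045,0],"spin":0},{"claw":0.8,"translation":[0,-0.02,0],"spin":0}]' 25; python3 err.py .446 .135
python3 -m jog '[{"claw":0.8,"translation":[-0.03,0,0.012],"spin":0},{"claw":0.8,"translation":[-0.044,0,0.018],"spin":0},{"claw":0.8,"translation":[-0.044,0,0.018],"spin":0},{"claw":0.8,"translation":[-0.044,0,0.018],"spin":0},{"claw":0.8,"translation":[-0.044,0,0.018],"spin":0},{"claw":0.8,"translation":[-0.044,0,0.018],"spin":0},{"claw":0.8,"translation":[-0.044,0,0.018],"spin":0},{"claw":0.8,"translation":[-0.044,0,0.018],"spin":0},{"claw":0.8,"translation":[-0.03,0,0.012],"spin":0},{"claw":0.8,"translation":[0,0,0],"spin":0}]'; python3 err.py .446 .135; python3 look.py wrist c
```

```text
clock: 3.4
eef_pos: [0.4502, -0.2759, 0.398]
tool_rot: [-1.572, -0.009, -1.159]
contact_force: [0.3, -0.7, -0.5]
opening: 0.0302
[ 0.4502 -0.2759  0.398 ] [-1.5719 -0.0088 -1.1586] dx -0.3782 dz 0.1607 [-0.57   0.249  1.683 -0.006  1.203  0.591]
clock: 4.4
eef_pos: [0.4405, 0.1338, 0.396]
tool_rot: [-1.563, -0.019, -1.165]
contact_force: [-1.0, -0.3, -1.1]
opening: 0.0305
[0.4405 0.1338 0.396 ] [-1.563  -0.0186 -1.1646] dx 0.0011 dz 0.0055 [ 0.275  0.143  1.827 -0.019  1.162  1.447]
4.4 [0.4405 0.1338 0.396 ] [-1.563  -0.0186 -1.1646] [ 0.275  0.143  1.827 -0.019  1.162  1.447] 0.0305
```

View pics/c.png

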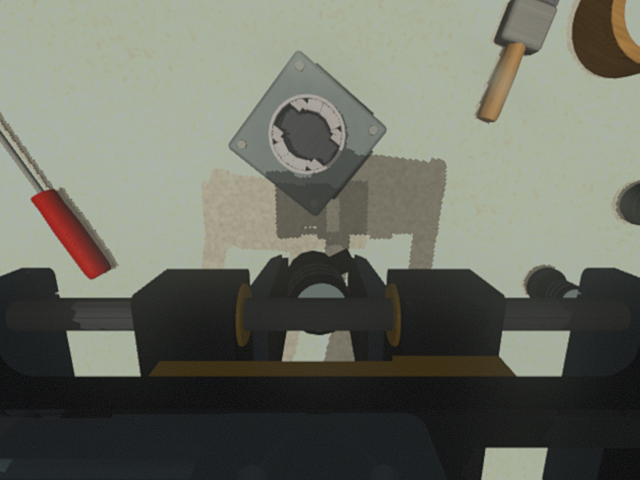

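Run:
```python
import cv2
p=cv2.imread("pics/c.png"); q=p[85:181,260:356]; q=cv2.convertScaleAbs(q,alpha=1.6,beta=10); cv2.imwrite("pics/c_c.png",cv2.resize(q,(576,576),interpolation=cv2.INTER_CUBIC))
```

```text
(no output)
```

View pics/c_c.png

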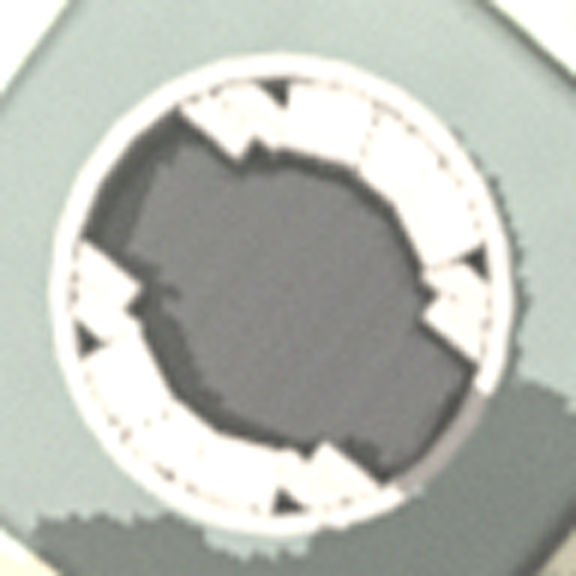

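Run:
```python
from h import *
c=np.load("pics/c_cal.npz")
P=lambda u,v,z: ray(c,260+u/6,85+v/6,z)
a=P(134,172,.0725);b=P(431,426,.0725);print(P(282,292,.0725),(a+b)/2,np.linalg.norm(a-b))
d=b-a; s=np.arctan2(d[1],d[0]); print("slot yaw",s)
# box corner screws? lens ears now
ear=-1.1646+(-0.7101+1.1587); print("ear yaw",ear,"need rot",[(s-ear+k*np.pi) for k in(-1,0,1)])
```

```text
[0.51880023 0.17066224 0.0725    ] [0.51785246 0.16985052 0.0725    ] 0.053473305132134503
slot yaw -1.8538456278311464
ear yaw -0.716 need rot [np.float64(-4.27943828142094), np.float64(-1.1378456278311464), np.float64(2.0037470257586465)]
```

```bash
python3 -m jog '[{"claw":0.8,"translation":[0,0,0],"spin":-0.145},{"claw":0.8,"translation":[0,0,0],"spin":-0.145},{"claw":0.8,"translation":[0,0,0],"spin":-0.145},{"claw":0.8,"translation":[0,0,0],"spin":-0.145},{"claw":0.8,"translation":[0,0,0],"spin":-0.145},{"claw":0.8,"translation":[0,0,0],"spin":-0.145},{"claw":0.8,"translation":[0,0,0],"spin":-0.145},{"claw":0.8,"translation":[0,0,0],"spin":-0.145},{"claw":0.8,"translation":[0,0,0],"spin":-0.145},{"claw":0.8,"translation":[0,0,0],"spin":-0.145}]'; python3 -m jog '[{"claw":0.8,"translation":[0,0,0],"spin":-0.145},{"claw":0.8,"translation":[0,0,0],"spin":-0.145},{"claw":0.8,"translation":[0,0,0],"spin":-0.145},{"claw":0.8,"translation":[0,0,0],"spin":0}]'; python3 err.py .5186 .1703; python3 look.py scene d0; python3 look.py wrist d
```

```text
clock: 5.45
eef_pos: [0.4402, 0.1198, 0.3941]
tool_rot: [-1.597, -0.0, 0.33]
contact_force: [0.4, 0.6, -0.4]
opening: 0.0305
clock: 5.85
eef_pos: [0.4401, 0.1139, 0.3935]
tool_rot: [-1.595, 0.015, 0.776]
contact_force: [-0.3, 0.1, -1.3]
opening: 0.0306
[0.4401 0.1139 0.3935] [-1.5952  0.0145  0.7765] dx 0.0955 dz -0.0148 [ 0.237  0.138  1.839 -0.031  1.164 -0.527]
5.85 [0.4401 0.1139 0.3935] [-1.5952  0.0145  0.7765] [ 0.237  0.138  1.839 -0.031  1.164 -0.527] 0.0306
5.9 [0.4401 0.1139 0.3935] [-1.5952  0.0146  0.7741] [ 0.237  0.138  1.839 -0.031  1.164 -0.525] 0.0299
```

View pics/d.png

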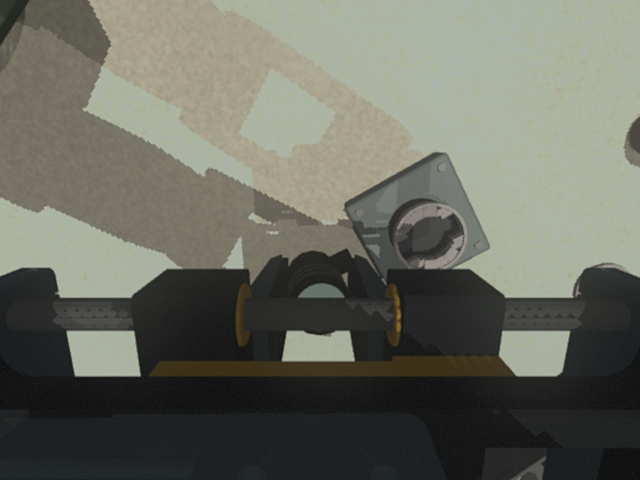

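```bash
cat > lens.py <<'E'
from bench import telemetry as t
from h import *
from scipy.spatial.transform import Rotation as Ro
T=lambda p,e:(Ro.from_euler('xyz',e),np.array(p))
R0,p0=T([0.4531,-0.2788,0.2221],[-1.5643,-0.0198,-1.1587])
foot=R0.inv().apply(np.array([0.4532,-0.2789,0])-p0); up=R0.inv().apply([0,0,1]); ear=R0.inv().apply([np.cos(-.7101),np.sin(-.7101),0])
s=t.sense(); R,p=T(s['eef_pos'],s['tool_rot'])
F=R.apply(foot)+p;U=R.apply(up);E=R.apply(ear); ty=R.apply([0,1,0])
if __name__=="__main__":
    C=np.array([.5186,.1703,.045]); S=-1.8538
    print("clock",s['clock'],"TCP",p.round(4),"rot",s['tool_rot'].round(3),"foot",F.round(4),"tooly",ty.round(3),"lens up (if rigid)",U.round(3),"yaw err",(S-np.arctan2(E[1],E[0])+np.pi/2)%np.pi-np.pi/2)
    print("shift needed in tool axes",R.inv().apply(C-F).round(4),"opening",s['opening'],"F",s['contact_force'].round(1))
E
python3 lens.py
python3 - <<'E'
import cv2
p=cv2.imread("pics/d.png")[235:345,240:480]; p=cv2.convertScaleAbs(p,alpha=1.8,beta=15)
q=cv2.imread("pics/d0.png")[90:240,300:460]
cv2.imwrite("pics/d_c.png",cv2.resize(p,(792,363),interpolation=cv2.INTER_CUBIC))
cv2.imwrite("pics/d0_c.png",cv2.resize(q,(640,600),interpolation=cv2.INTER_CUBIC))
E
```

```text
clock 5.95 TCP [0.4402 0.1142 0.3936] rot [-1.595  0.014  0.774] foot [0.4396 0.1042 0.1717] tooly [ 0.007 -0.027 -1.   ] lens up (if rigid) [0.003 0.046 0.999] yaw err 0.06581870694333469
shift needed in tool axes [ 0.1045  0.1254 -0.0049] opening 0.03018078012058944 F [-0.  -0.3 -0.9]
```

View pics/d_c.png

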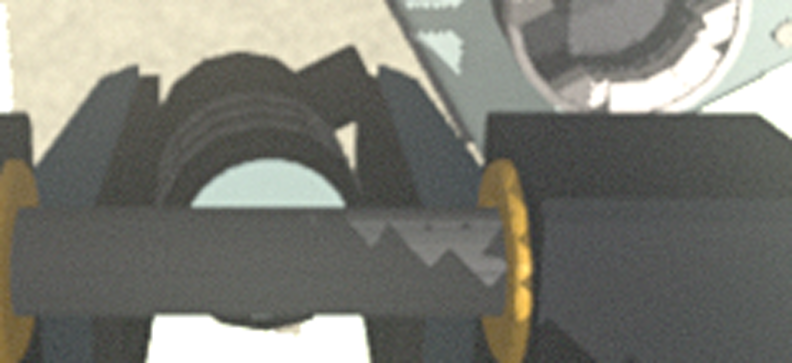

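View pics/d0_c.png

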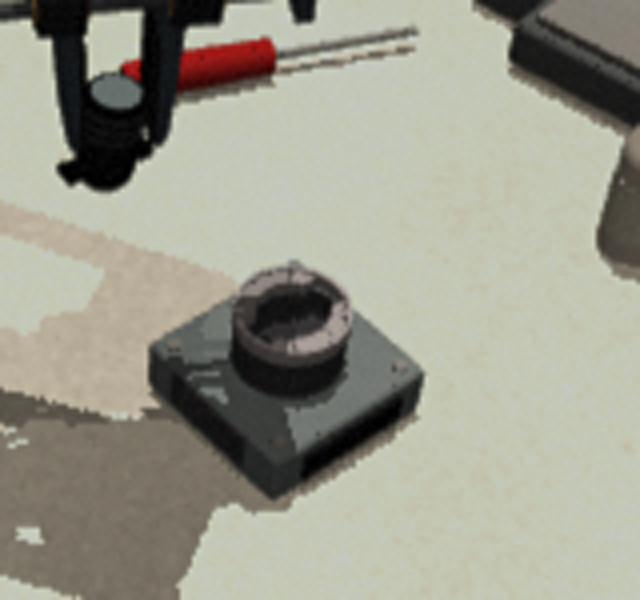

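```bash
python3 -m jog '[{"claw":0.8,"translation":[0.026,0,-0.001],"spin":-0.03},{"claw":0.8,"translation":[0.026,0.01,-0.001],"spin":-0.03},{"claw":0.8,"translation":[0.026,0.015,-0.001],"spin":0},{"claw":0.8,"translation":[0.026,0.02,-0.001],"spin":0},{"claw":0.8,"translation":[0,0.01,0],"spin":0},{"claw":0.8,"translation":[0,0,0],"spin":0}]'; python3 lens.py; python3 look.py wrist e; python3 look.py side e1; python3 look.py scene e2
python3 - <<'E'
import cv2
from h import *
import lens as L
c=np.load("pics/e_cal.npz")
print("ear tips pred",proj(c,[L.F+.014*L.U+.025*L.E,L.F+.014*L.U-.025*L.E,L.F+.052*L.U]).round(1))
for t,(x,y) in {"e1":(286,160),"e2":(372,150)}.items():
  p=cv2.imread(f"pics/{t}.png")[y-60:y+60,x-60:x+60]
  cv2.imwrite(f"pics/{t}_c.png",cv2.resize(cv2.convertScaleAbs(p,alpha=1.5,beta=10),(590,590),interpolation=cv2.INTER_CUBIC))
E
```

```text
clock: 6.55
eef_pos: [0.5182, 0.1842, 0.3358]
tool_rot: [-1.596, 0.015, 0.816]
contact_force: [-0.2, -1.1, -1.2]
opening: 0.0303
clock 6.55 TCP [0.5182 0.1842 0.3358] rot [-1.596  0.015  0.816] foot [0.5183 0.1739 0.1139] tooly [ 0.009 -0.028 -1.   ] lens up (if rigid) [0.    0.047 0.999] yaw err 0.02340039661976956
shift needed in tool axes [-0.0014  0.069  -0.0009] opening 0.030290400185308253 F [-0.2 -1.1 -1.2]
6.55 [0.5182 0.1842 0.3358] [-1.5964  0.0146  0.8162] [ 0.328  0.334  1.727 -0.033  1.081 -0.472] 0.0303
6.6 [0.5184 0.1842 0.3365] [-1.5971  0.0129  0.8162] [ 0.328  0.333  1.726 -0.033  1.081 -0.473] 0.0303
6.65 [0.5183 0.1841 0.3375] [-1.5979  0.0115  0.8164] [ 0.328  0.332  1.726 -0.033  1.081 -0.473] 0.0301
ear tips pred [[352.  261.1]
 [272.8 297.6]
 [311.9 307.9]]
```

View pics/e.png

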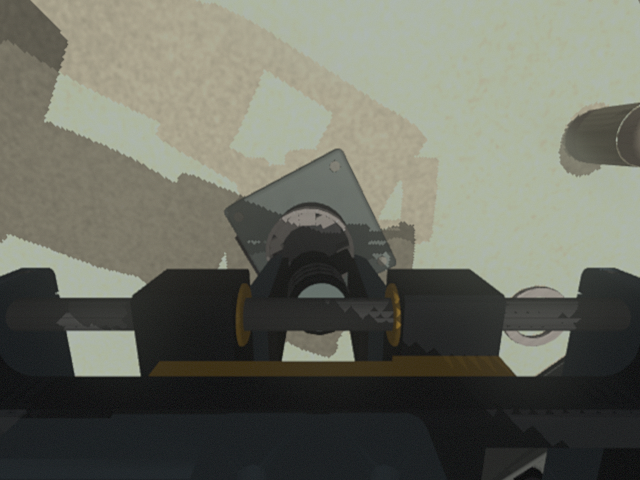

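View pics/e1_c.png

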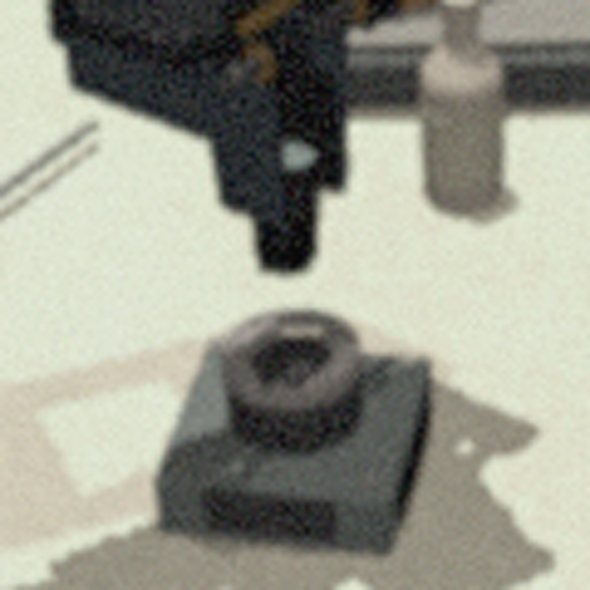

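View pics/e2_c.png

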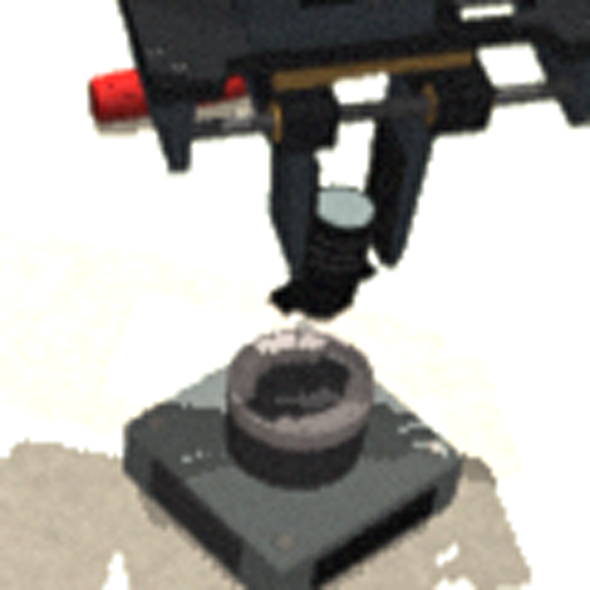

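```bash
sed -i '/^s=t.sense/i print("tool-frame before",foot.round(4),up.round(3)); foot[0]=0; up=np.array([0,up[1],up[2]]); up/=np.linalg.norm(up)' lens.py; python3 lens.py
python3 - <<'E'
from h import *
import lens as L
c=np.load("pics/e2_cal.npz")
px=proj(c,[L.F+.052*L.U,L.F,L.F+.014*L.U+.025*L.E,L.F+.014*L.U-.025*L.E])
print(((px-[312,90])*4.917).round(0))
px=proj(np.load("pics/e1_cal.npz"),[L.F+.052*L.U,L.F,[.5186,.1703,.0725]])
print(((px-[226,100])*4.917).round(0))
print(((proj(c,[.5186,.1703,.0725])-[312,90])*4.917).round(0))
E
```

```text
tool-frame before [-0.0043  0.2221 -0.0014] [ 0.02  -1.     0.006]
clock 6.7 TCP [0.5183 0.184  0.3381] rot [-1.598  0.01   0.817] foot [0.5222 0.1772 0.1161] tooly [ 0.013 -0.027 -1.   ] lens up (if rigid) [-0.018  0.031  0.999] yaw err 0.023170388437345757
shift needed in tool axes [-0.0067  0.0712 -0.0001] opening 0.030217125929696678 F [-0.8 -0.1 -0.8]
tool-frame before [-0.0043  0.2221 -0.0014] [ 0.02  -1.     0.006]
[[338. 206.]
 [325. 302.]
 [374. 254.]
 [282. 301.]]
[[282. 154.]
 [292. 257.]
 [291. 348.]]
[[299. 380.]]
```

```bash
python3 -m jog '[{"claw":0.8,"translation":[-0.0067,0.01,0],"spin":-0.02},{"claw":0.8,"translation":[0,0.015,0],"spin":0},{"claw":0.8,"translation":[0,0.01,0],"spin":0},{"claw":0.8,"translation":[0,0,0],"spin":0}]'; python3 lens.py
```

```text
clock: 7.1
eef_pos: [0.5122, 0.1756, 0.3043]
tool_rot: [-1.601, 0.008, 0.837]
contact_force: [0.1, 0.5, -0.5]
opening: 0.0302
tool-frame before [-0.0043  0.2221 -0.0014] [ 0.02  -1.     0.006]
clock 7.1 TCP [0.5122 0.1756 0.3043] rot [-1.601  0.008  0.837] foot [0.5171 0.1689 0.0824] tooly [ 0.017 -0.026 -1.   ] lens up (if rigid) [-0.022  0.03   0.999] yaw err 0.0029104008517193414
shift needed in tool axes [0.0023 0.0374 0.0009] opening 0.03021988731958499 F [ 0.1  0.5 -0.5]
```

```bash
python3 -m jog '[{"claw":0.8,"translation":[0.002,0.003,0.001],"spin":0},{"claw":0.8,"translation":[0,0,0],"spin":0}]'; python3 lens.py; python3 look.py scene f2;python3 look.py side f1
python3 - <<'E'
import cv2
from h import *
import lens as L
for t,(x,y) in {"f1":(286,165),"f2":(372,160)}.items():
  c=np.load(f"pics/{t}_cal.npz"); w=40
  px=proj(c,[L.F+.052*L.U,L.F,L.F+.014*L.U+.025*L.E,L.F+.014*L.U-.025*L.E])
  print(t,((px-[x-w,y-w])*7).round())
  p=cv2.imread(f"pics/{t}.png")[y-w:y+w,x-w:x+w]
  cv2.imwrite(f"pics/{t}_c.png",cv2.resize(cv2.convertScaleAbs(p,alpha=1.6,beta=15),(560,560),interpolation=cv2.INTER_CUBIC))
E
```

```text
clock: 7.3
eef_pos: [0.5127, 0.1774, 0.3017]
tool_rot: [-1.601, 0.007, 0.837]
contact_force: [-0.6, 0.4, -1.3]
opening: 0.0305
tool-frame before [-0.0043  0.2221 -0.0014] [ 0.02  -1.     0.006]
clock 7.3 TCP [0.5127 0.1774 0.3017] rot [-1.601  0.007  0.837] foot [0.5177 0.1708 0.0798] tooly [ 0.018 -0.026 -1.   ] lens up (if rigid) [-0.023  0.03   0.999] yaw err 0.0031784748877274893
shift needed in tool axes [0.0005 0.0348 0.0001] opening 0.03054688413090404 F [-0.6  0.4 -1.3]
7.3 [0.5127 0.1774 0.3017] [-1.6013  0.0069  0.8367] [ 0.32   0.355  1.794 -0.036  0.985 -0.497] 0.0305
7.35 [0.5128 0.1774 0.302 ] [-1.6017  0.0064  0.8367] [ 0.32   0.354  1.793 -0.036  0.985 -0.497] 0.0298
tool-frame before [-0.0043  0.2221 -0.0014] [ 0.02  -1.     0.006]
f1 [[256. 157.]
 [271. 299.]
 [285. 219.]
 [248. 306.]]
f2 [[304. 182.]
 [288. 312.]
 [355. 244.]
 [229. 312.]]
```

View pics/f1_c.png

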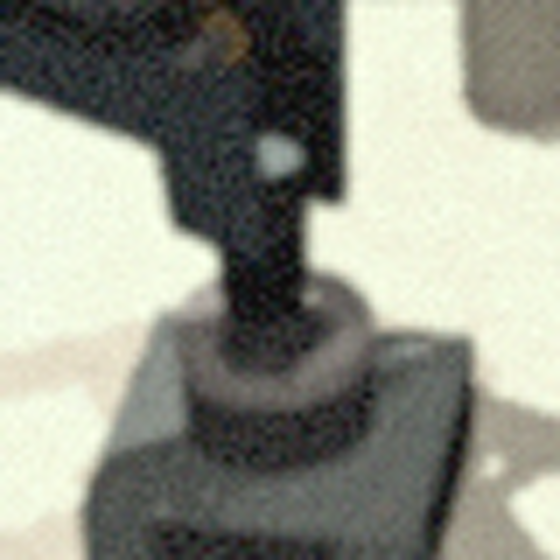

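View pics/f2_c.png

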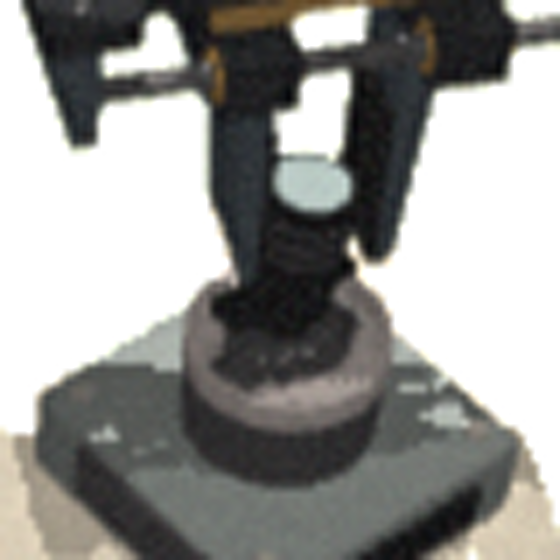

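```bash
python3 -m jog '[{"claw":0.8,"translation":[0.001,0.012,-0.0005],"spin":0},{"claw":0.8,"translation":[0,0.012,0],"spin":0},{"claw":0.8,"translation":[0,0,0],"spin":0}]'; python3 lens.py
```

```text
clock: 7.7
eef_pos: [0.5147, 0.1774, 0.2768]
tool_rot: [-1.603, 0.005, 0.837]
contact_force: [-0.3, -0.3, -1.4]
opening: 0.0301
tool-frame before [-0.0043  0.2221 -0.0014] [ 0.02  -1.     0.006]
clock 7.7 TCP [0.5147 0.1774 0.2768] rot [-1.603  0.005  0.837] foot [0.5203 0.171  0.055 ] tooly [ 0.021 -0.025 -0.999] lens up (if rigid) [-0.025  0.029  0.999] yaw err 0.00282393641349854
shift needed in tool axes [-0.0016  0.0099  0.0011] opening 0.030127544721953118 F [-0.3 -0.3 -1.4]
```

```bash
python3 -m jog '[{"claw":0.8,"translation":[-0.0014,0.005,0.0005],"spin":0},{"claw":0.8,"translation":[0,0.003,0],"spin":0},{"claw":0.8,"translation":[0,0.001,0],"spin":0}]'; python3 lens.py;  python3 look.py scene g2
```

```text
clock: 8.0
eef_pos: [0.5137, 0.1765, 0.2669]
tool_rot: [-1.603, 0.005, 0.837]
contact_force: [-0.9, -0.9, 7.6]
opening: 0.0305
tool-frame before [-0.0043  0.2221 -0.0014] [ 0.02  -1.     0.006]
clock 8.0 TCP [0.5137 0.1765 0.2669] rot [-1.603  0.005  0.837] foot [0.5192 0.1699 0.045 ] tooly [ 0.02  -0.025 -0.999] lens up (if rigid) [-0.025  0.03   0.999] yaw err 0.002591360214431404
shift needed in tool axes [-0.0002 -0.      0.0007] opening 0.030516604709939117 F [-0.9 -0.9  7.6]
8.0 [0.5137 0.1765 0.2669] [-1.6027  0.0052  0.8373] [ 0.318  0.394  1.835 -0.039  0.901 -0.496] 0.0305
```

```bash
python3 -m jog '[{"claw":0.5,"translation":[0,0,0],"spin":0},{"claw":0.5,"translation":[0,0,0],"spin":0},{"claw":0.4,"translation":[0,0,0],"spin":0},{"claw":0.2,"translation":[0,-0.01,0],"spin":0},{"claw":0.1,"translation":[0,-0.035,0],"spin":0},{"claw":0,"translation":[0,-0.045,0],"spin":0},{"claw":0,"translation":[0,-0.045,0],"spin":0},{"claw":0,"translation":[0,0,0],"spin":0}]'; python3 lens.py; python3 look.py wrist h; python3 look.py scene h2;  python3 - <<'E'
import cv2
p=cv2.imread("pics/h2.png")[110:220,317:427]
cv2.imwrite("pics/h2_c.png",cv2.resize(cv2.convertScaleAbs(p,alpha=1.6,beta=15),(590,590),interpolation=cv2.INTER_CUBIC))
E
```

```text
clock: 8.85
eef_pos: [0.5108, 0.18, 0.4094]
tool_rot: [-1.603, 0.004, 0.837]
contact_force: [-0.5, -0.5, -0.5]
opening: 0.0898
tool-frame before [-0.0043  0.2221 -0.0014] [ 0.02  -1.     0.006]
clock 8.85 TCP [0.5108 0.18   0.4094] rot [-1.603  0.004  0.837] foot [0.5165 0.1736 0.1875] tooly [ 0.021 -0.025 -0.999] lens up (if rigid) [-0.026  0.029  0.999] yaw err 0.0027181859905853756
shift needed in tool axes [-0.0005  0.1425  0.0008] opening 0.08983871739881984 F [-0.5 -0.5 -0.5]
8.85 [0.5108 0.18   0.4094] [-1.6028  0.0042  0.8372] [ 0.326  0.262  1.636 -0.032  1.232 -0.501] 0.0898
8.9 [0.5102 0.1798 0.4065] [-1.6003  0.0087  0.8372] [ 0.326  0.264  1.641 -0.032  1.231 -0.501] 0.0909
```

View pics/h.png

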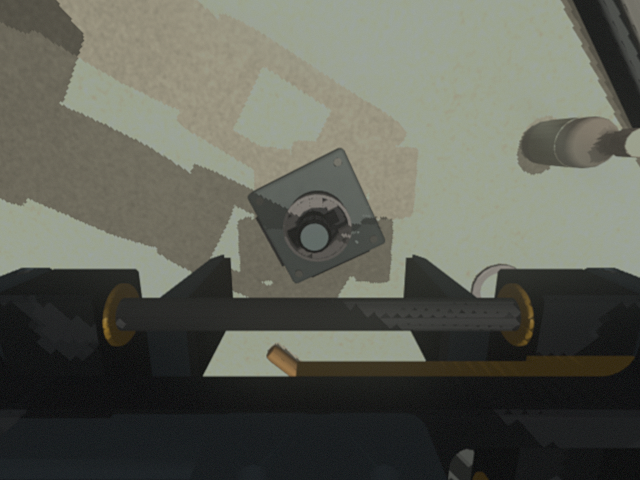

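View pics/h2_c.png

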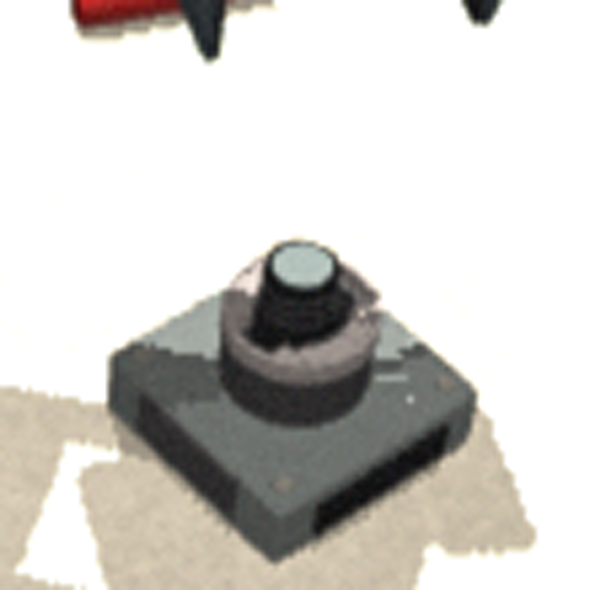

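Run:
```python
from h import *
import cv2
c=np.load("pics/h_cal.npz"); print(ray(c,314.5,236,.097), "ring px",proj(c,[.5186,.1703,.0725]))
c=np.load("pics/h2_cal.npz"); print(ray(c,305/5.364+317,266/5.364+110,.097))
p=cv2.imread("pics/h.png")[180:275,270:365]
cv2.imwrite("pics/h_c.png",cv2.resize(cv2.convertScaleAbs(p,alpha=1.8,beta=15),(570,570),interpolation=cv2.INTER_CUBIC))
```

```text
[0.51693022 0.16902496 0.097     ] ring px [[317.06344743 229.52991867]]
[0.51902381 0.16927762 0.097     ]
```

View pics/h_c.png

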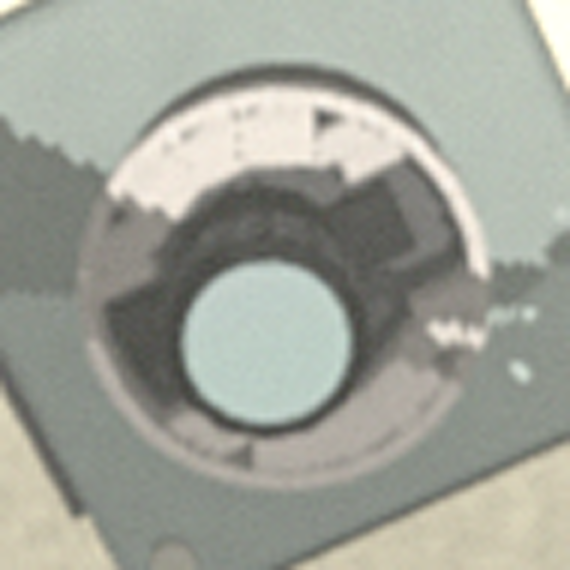

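```bash
cat > ring.py <<'E'
from bench import telemetry as t
from h import *
from scipy.spatial.transform import Rotation as Ro
s=t.sense(); R=Ro.from_euler('xyz',s['tool_rot']); G=R.apply([0,.172,0])+s['eef_pos']
print("t %.2f"%s['clock'],"rot",s['tool_rot'].round(3),"grasp",G.round(4),"shift",R.inv().apply(np.array([.5186,.1706,.0665])-G).round(4),"q",s['joints'].round(2),"F",s['contact_force'].round(1),"M",s['wrist_torque'].round(2),"op %.4f"%s['opening'],"tooly",R.apply([0,1,0]).round(3))
E
python3 ring.py; python3 -m jog '[{"claw":0,"translation":[0,0.035,0],"spin":0},{"claw":0,"translation":[0,0.035,0],"spin":0},{"claw":0,"translation":[0,0.02,0],"spin":0},{"claw":0,"translation":[0,0,0],"spin":0}]'; python3 ring.py
```

```text
t 8.95 rot [-1.598  0.013  0.837] grasp [0.5118 0.1748 0.2321] shift [ 0.0036  0.1658 -0.0034] q [ 0.33  0.27  1.64 -0.03  1.23 -0.5 ] F [-0.3  1.  -0.5] M [ 0.1  -0.14 -0.04] op 0.0911 tooly [ 0.012 -0.028 -1.   ]
clock: 9.35
eef_pos: [0.509, 0.1764, 0.3083]
tool_rot: [-1.595, 0.018, 0.837]
contact_force: [-0.9, -0.5, -0.2]
opening: 0.0911
t 9.35 rot [-1.595  0.018  0.837] grasp [0.51   0.1713 0.1364] shift [ 0.0065  0.0699 -0.0052] q [ 0.32  0.34  1.79 -0.04  1.01 -0.5 ] F [-0.9 -0.5 -0.2] M [ 0.02 -0.07  0.01] op 0.0911 tooly [ 0.006 -0.029 -1.   ]
```

```bash
python3 -m jog '[{"claw":0,"translation":[0.0065,0,-0.0055],"spin":0},{"claw":0,"translation":[0,0.02,0],"spin":0},{"claw":0,"translation":[0,0.02,0],"spin":0},{"claw":0,"translation":[0,0.015,0],"spin":0},{"claw":0,"translation":[0,0,0],"spin":0}]'; python3 ring.py
```

```text
clock: 9.85
eef_pos: [0.5216, 0.1768, 0.2545]
tool_rot: [-1.598, 0.013, 0.837]
contact_force: [0.1, -0.2, 0.3]
opening: 0.0912
t 9.85 rot [-1.598  0.013  0.837] grasp [0.5237 0.172  0.0826] shift [-0.0042  0.016   0.0033] q [ 0.31  0.42  1.83 -0.04  0.89 -0.5 ] F [ 0.1 -0.2  0.3] M [ 0.05 -0.06  0.01] op 0.0912 tooly [ 0.012 -0.028 -1.   ]
```

```bash
python3 -m jog '[{"claw":0,"translation":[-0.0044,0.009,0.003],"spin":0},{"claw":0,"translation":[0,0.008,0],"spin":0},{"claw":0,"translation":[0,0,0],"spin":0}]'; python3 ring.py
```

```text
clock: 10.15
eef_pos: [0.518, 0.1754, 0.2389]
tool_rot: [-1.601, 0.008, 0.837]
contact_force: [-0.6, -0.3, 0.5]
opening: 0.0912
t 10.15 rot [-1.601  0.008  0.837] grasp [0.5208 0.1709 0.067 ] shift [-0.0017  0.0005  0.0015] q [ 0.31  0.43  1.86 -0.04  0.84 -0.5 ] F [-0.6 -0.3  0.5] M [ 0.05 -0.11  0.  ] op 0.0912 tooly [ 0.017 -0.026 -1.   ]
```

Close on the ring.

```bash
python3 -m jog '[{"claw":0.6,"translation":[-0.002,0.001,0.0015],"spin":0},{"claw":0.6,"translation":[0,0,0],"spin":0},{"claw":0.6,"translation":[0,0,0],"spin":0}]' 25; python3 ring.py
```

```text
clock: 10.45
eef_pos: [0.5157, 0.175, 0.2389]
tool_rot: [-1.602, 0.006, 0.837]
contact_force: [-0.3, 0.3, 0.3]
opening: 0.0699
t 10.45 rot [-1.602  0.006  0.837] grasp [0.5189 0.1706 0.067 ] shift [-0.0002  0.0005  0.0003] q [ 0.31  0.43  1.86 -0.04  0.84 -0.5 ] F [-0.3  0.3  0.3] M [ 0.04 -0.17  0.02] op 0.0699 tooly [ 0.019 -0.026 -0.999]
```

```bash
python3 -m jog '[{"claw":0.6,"translation":[0,0,0],"spin":0},{"claw":0.6,"translation":[0,0,0],"spin":0}]' 35; python3 ring.py
```

```text
clock: 10.65
eef_pos: [0.5155, 0.1747, 0.2392]
tool_rot: [-1.602, 0.007, 0.838]
contact_force: [0.6, 1.3, -1.5]
opening: 0.0631
t 10.65 rot [-1.602  0.007  0.838] grasp [0.5186 0.1702 0.0673] shift [0.0003 0.0008 0.0003] q [ 0.31  0.43  1.86 -0.04  0.84 -0.5 ] F [ 0.6  1.3 -1.5] M [ 0.2  -0.16 -0.03] op 0.0631 tooly [ 0.018 -0.026 -0.999]
```

```bash
python3 -m jog '[{"claw":0.6,"translation":[0,0.0002,0],"spin":0.08},{"claw":0.6,"translation":[0,0.0002,0],"spin":0.08},{"claw":0.6,"translation":[0,0.0002,0],"spin":0.08},{"claw":0.6,"translation":[0,0.0002,0],"spin":0.08}]' 35; python3 ring.py
```

```text
clock: 11.05
eef_pos: [0.5152, 0.1746, 0.2384]
tool_rot: [-1.603, -0.002, 0.508]
contact_force: [-0.2, -0.0, -0.2]
opening: 0.0631
t 11.05 rot [-1.603 -0.002  0.508] grasp [0.5182 0.1699 0.0665] shift [0.0006 0.     0.0004] q [ 0.31  0.43  1.86 -0.04  0.84 -0.17] F [-0.2 -0.  -0.2] M [-0.05  0.03  0.17] op 0.0631 tooly [ 0.018 -0.027 -0.999]
```

```bash
python3 -m jog '[{"claw":0.6,"translation":[0,0.0002,0],"spin":0.09},{"claw":0.6,"translation":[0,0.0002,0],"spin":0.09},{"claw":0.6,"translation":[0,0.0002,0],"spin":0.09},{"claw":0.6,"translation":[0,0.0002,0],"spin":0.09},{"claw":0.6,"translation":[0,0.0002,0],"spin":0.09},{"claw":0.6,"translation":[0,0.0002,0],"spin":0.09}]' 35; python3 ring.py;  python3 -m jog '[{"claw":0.6,"translation":[0,0.0002,0],"spin":0.09},{"claw":0.6,"translation":[0,0.0002,0],"spin":0.09},{"claw":0.6,"translation":[0,0.0002,0],"spin":0.09}]' 35; python3 ring.py
```

```text
clock: 11.65
eef_pos: [0.5149, 0.1747, 0.2372]
tool_rot: [-1.598, -0.017, -0.052]
contact_force: [-0.1, 0.4, 0.1]
opening: 0.0635
t 11.65 rot [-1.598 -0.017 -0.052] grasp [0.5175 0.1698 0.0653] shift [ 0.0011 -0.0012  0.0008] q [ 0.31  0.43  1.86 -0.04  0.84  0.39] F [-0.1  0.4  0.1] M [0.   0.29 0.11] op 0.0635 tooly [ 0.015 -0.028 -0.999]
clock: 11.95
eef_pos: [0.5148, 0.1748, 0.2366]
tool_rot: [-1.593, -0.022, -0.332]
contact_force: [0.6, 0.0, -0.0]
opening: 0.0631
t 11.95 rot [-1.593 -0.022 -0.332] grasp [0.5171 0.17   0.0647] shift [ 0.0013 -0.0018  0.0011] q [ 0.31  0.43  1.87 -0.04  0.84  0.67] F [ 0.6  0.  -0. ] M [0.13 0.35 0.13] op 0.0631 tooly [ 0.013 -0.028 -1.   ]
```

```bash
python3 -m jog '[{"claw":0.6,"translation":[0,0.0002,0],"spin":0.07},{"claw":0.6,"translation":[0,0,0],"spin":0.05}]' 35; python3 ring.py;  python3 -m jog '[{"claw":0.6,"translation":[0,0,0],"spin":0.04},{"claw":0.6,"translation":[0,0,0],"spin":0.04}]' 35; python3 ring.py
```

```text
clock: 12.15
eef_pos: [0.5148, 0.1749, 0.2364]
tool_rot: [-1.591, -0.024, -0.457]
contact_force: [1.3, -0.5, -1.4]
opening: 0.0633
t 12.15 rot [-1.591 -0.024 -0.457] grasp [0.5169 0.17   0.0645] shift [ 0.0013 -0.002   0.0012] q [ 0.31  0.43  1.86 -0.04  0.84  0.8 ] F [ 1.3 -0.5 -1.4] M [0.15 0.31 0.2 ] op 0.0633 tooly [ 0.012 -0.028 -1.   ]
clock: 12.35
eef_pos: [0.5148, 0.1751, 0.2363]
tool_rot: [-1.59, -0.025, -0.535]
contact_force: [1.0, 0.9, -0.8]
opening: 0.0634
t 12.35 rot [-1.59  -0.025 -0.535] grasp [0.5169 0.1701 0.0643] shift [ 0.0013 -0.0022  0.0013] q [ 0.32  0.43  1.86 -0.04  0.84  0.88] F [ 1.   0.9 -0.8] M [0.42 0.53 1.57] op 0.0634 tooly [ 0.012 -0.029 -1.   ]
```

Torque jumped to 1.57 N m: the stop is reached. Release and back off.

```bash
python3 -m jog '[{"claw":0,"translation":[0,0,0],"spin":0},{"claw":0,"translation":[0,0,0],"spin":0},{"claw":0,"translation":[0,0,0],"spin":0},{"claw":0,"translation":[0,-0.01,0],"spin":0},{"claw":0,"translation":[0,-0.035,0],"spin":0},{"claw":0,"translation":[0,-0.045,0],"spin":0},{"claw":0,"translation":[0,-0.045,0],"spin":0},{"claw":0,"translation":[0,-0.03,0],"spin":0},{"claw":0,"translation":[0,0,-0.03],"spin":0},{"claw":0,"translation":[0,0,0],"spin":0}]'; python3 ring.py; python3 look.py wrist k; python3 look.py scene k2;  python3 - <<'E'
import cv2
from h import *
c=np.load("pics/k_cal.npz"); u,v=proj(c,[.5186,.1706,.08])[0].astype(int); print(u,v)
p=cv2.imread("pics/k.png")[v-45:v+45,u-45:u+45]
q=cv2.imread("pics/k2.png")[125:205,332:412]
f=lambda p:cv2.resize(cv2.convertScaleAbs(p,alpha=1.7,beta=15),(400,400),interpolation=cv2.INTER_CUBIC)
cv2.imwrite("pics/k_c.png",np.hstack([f(p),f(q)]));
E
```

```text
clock: 13.35
eef_pos: [0.4969, 0.1539, 0.4132]
tool_rot: [-1.586, -0.027, -0.534]
contact_force: [0.9, -0.1, 0.1]
opening: 0.0915
t 13.35 rot [-1.586 -0.027 -0.534] grasp [0.4995 0.1492 0.2413] shift [0.0008 0.1744 0.0308] q [ 0.29  0.23  1.67 -0.03  1.23  0.83] F [ 0.9 -0.1  0.1] M [-0.02  0.   -0.03] op 0.0915 tooly [ 0.015 -0.027 -1.   ]
13.35 [0.4969 0.1539 0.4132] [-1.5863 -0.0272 -0.5341] [ 0.287  0.226  1.675 -0.032  1.234  0.832] 0.0915
13.4 [0.498  0.155  0.4136] [-1.583  -0.0286 -0.5342] [ 0.288  0.227  1.672 -0.031  1.232  0.832] 0.0913
318 195
```

View pics/k_c.png

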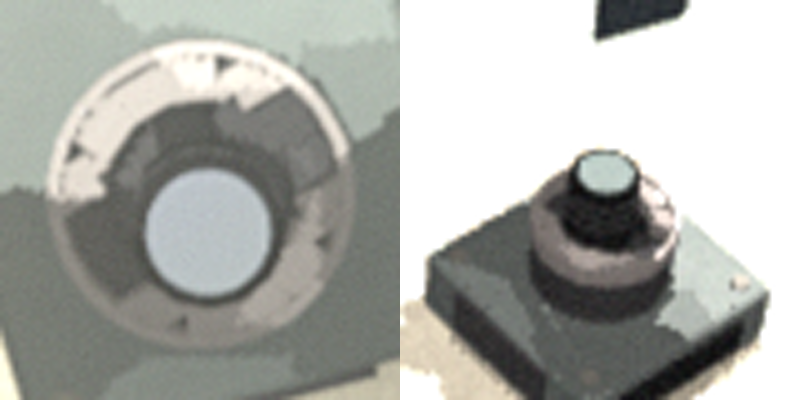

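Run:
```python
from h import *
c=np.load("pics/k_cal.npz"); P=lambda u,v,z: ray(c,273+u/4.444,150+v/4.444,z)
a=P(318,132,.0696);b=P(90,250,.0696);d=a-b
y=np.arctan2(d[1],d[0]);print("slot yaw",y,"turn",[(-1.8538-y)+k*np.pi for k in (0,1)],"ring",(a+b)/2,"lens",P(208,232,.097))
c=np.load("pics/k2_cal.npz");print(ray(c,332+208/5,125+175/5,.097))
```

```text
slot yaw -0.05980679285369778 turn [np.float64(-1.793993207146302), np.float64(1.347599446443491)] ring [0.51940547 0.17155466 0.0696    ] lens [0.51730402 0.16776149 0.097     ]
[0.51922776 0.16795798 0.097     ]
```

Run:
```python
from h import *
for n,u,v in [("k",273+208/4.444,150+232/4.444),("k2",332+208/5,125+175/5)]:
    c=np.load(f"pics/{n}_cal.npz"); D=np.load(f"pics/{n}.npy"); u=int(round(u));v=int(round(v))
    z=np.median(D[v-2:v+3,u-2:u+3]); print(c["R"].T@(z*np.array([(u-c["cx"])/c["fx"],(v-c["cy"])/c["fy"],1])-c["t"]))
from bench import arm; print(arm.job_done())
```

```text
[0.51759855 0.1680162  0.0982719 ]
[0.52034396 0.16759388 0.09798709]
the job is handed in; nothing more can be done
None
```

I fitted the two-eared lens in the camera cell and turned the retaining ring clockwise to its stop. Then I backed the gripper off and handed the job in at about 13.4 s.

**Insertion:** The lens went in with its ears in line with the slots. The tool met the pocket floor (7.6 N) with the foot's computed height at 45 mm. Pictures after release showed it standing with the ears in the slots and the ring still open.

**Ring:** The gripper turned it about 1.37 rad. Resisting torque rose from about 0.2 to 1.57 N m at the end. The ring's slots in the last wrist picture give 1.35 rad; both figures are slightly above the 1.3 stop, within reading error or slip.

**Last checks:**
- **Position:** the lens glass is about 3 mm off the cell axis in both the wrist and scene views.
- **Height:** depth readings put the top of the lens at about 98 mm, against 97 mm expected when seated.
- **Clearance:** the open gripper is well above the lens and touching nothing.

**Disagreements:**
- The wrist and scene cameras differed by about 2 mm in x.
- My first reading of the ring position from the side camera was about 5 mm off in y, so I did not use it.
- The tool had drifted about 0.03 rad off vertical during the work. The lens angle was not measured separately after release, but it looked upright in both pictures.

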